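# Find and release the latched key on a selector box

### The job

One of the four identical keys on the bench selector box is latched down. Tap every key lightly with a fingertip, one after another from the left end of the row to the right end, without pressing any of them down, to feel which it is; then press the latched key fully down and let go so that it springs up. All four keys must end up; do not push any other key down to latching depth, and leave the loose things lying there alone: nothing is to be picked up.

Things in the scene. Friction and masses are not known exactly. Their poses are not given: they have to be found in the camera images.
- selector_box: Low grey selector box, fixed to the bench, 140 x 230 x 40 mm (x, y, z). Origin: centre of its underside. x points away from the robot, y to the left along the key row, z up; aluminium face plate 40 mm above the origin. Keys 45 mm apart in a row at x = -30 mm, y = 67.5, 22.5, -22.5, -67.5 mm from left to right. Two black terminals, 17 mm high, at the rear.
- switch_a: One of the four switches; its place in the row differs from run to run. Fixed; origin on the face plate under its key's centre, axes as the box's. An up key is springy: yields from 2 N, 1 mm down at 3.2 N, fully down at 12 N, which would latch it. The one latched key feels solid up to 7 N; pressed fully down (12 N, held half a second) and let go, it springs up and stays up.
- key_a_top (a point): Centre of the top of that switch's key: grey, square, 24 mm wide at the foot, 21 mm on top, moving straight down only, in a bezel 3 mm high. All four look alike. Height of the top above the switch's origin: 18 mm when up, 14 mm when latched, 10 mm when fully down (stop).
- switch_b: One of the four switches; its place in the row differs from run to run. Fixed; origin on the face plate under its key's centre, axes as the box's. An up key is springy: yields from 2 N, 1 mm down at 3.2 N, fully down at 12 N, which would latch it. The one latched key feels solid up to 7 N; pressed fully down (12 N, held half a second) and let go, it springs up and stays up.
- key_b_top (a point): Centre of the top of that switch's key: grey, square, 24 mm wide at the foot, 21 mm on top, moving straight down only, in a bezel 3 mm high. All four look alike. Height of the top above the switch's origin: 18 mm when up, 14 mm when latched, 10 mm when fully down (stop).
- switch_c: One of the four switches; its place in the row differs from run to run. Fixed; origin on the face plate under its key's centre, axes as the box's. An up key is springy: yields from 2 N, 1 mm down at 3.2 N, fully down at 12 N, which would latch it. The one latched key feels solid up to 7 N; pressed fully down (12 N, held half a second) and let go, it springs up and stays up.
- key_c_top (a point): Centre of the top of that switch's key: grey, square, 24 mm wide at the foot, 21 mm on top, moving straight down only, in a bezel 3 mm high. All four look alike. Height of the top above the switch's origin: 18 mm when up, 14 mm when latched, 10 mm when fully down (stop).
- switch_d: One of the four switches; its place in the row differs from run to run. Fixed; origin on the face plate under its key's centre, axes as the box's. An up key is springy: yields from 2 N, 1 mm down at 3.2 N, fully down at 12 N, which would latch it. The one latched key feels solid up to 7 N; pressed fully down (12 N, held half a second) and let go, it springs up and stays up.
- key_d_top (a point): Centre of the top of that switch's key: grey, square, 24 mm wide at the foot, 21 mm on top, moving straight down only, in a bezel 3 mm high. All four look alike. Height of the top above the switch's origin: 18 mm when up, 14 mm when latched, 10 mm when fully down (stop).
- relay: Loose blue relay, 12 x 28 x 19 mm, standing on the rear of the face plate. Bystander. Origin: centre of its underside.
- loose_knob: Loose black control knob with a white top, 24 mm across, 15 mm high, standing on the rear of the face plate. Bystander. Origin: centre of its underside.
- screwdriver: Loose screwdriver with a green handle, 145 mm long, lying on the bench left of the box. Bystander. Origin: centre of its underside.
- terminal_strip: Loose green terminal strip, 12 x 50 x 15 mm, lying on the bench right of the box. Bystander. Origin: centre of its underside.

How it is judged:
By the outcome, as a careful person would: the job done as asked, in the order asked, and still so for the second after the job is handed in, with the robot touching nothing.
It also fails if it takes over 48 s, if anything falls off the work surface, if the arm or the gripper's body presses on something with over 40 N, if the wrist force passes 120 N, or if a joint passes its speed limit or range.

### The arm

A 6-joint arm with a two-finger parallel gripper is mounted at the origin on a cart in front of the work surface, level with it; the furniture and walls round the work are solid. World frame = base frame: x ahead of the robot, y to its left, z up, the work surface at z = 0. Lengths are in mm, angles in rad, forces in N, time in s.
With the tool pointing down it reaches from about 275 to 750 mm from the base axis. Payload 10.2 kg.
Tool frame: the origin (TCP) lies at the very end of the fingers, on their centre line; the grasp point (between the pads) lies 19 mm behind it; z points along the fingers, y is the line along which they close (so a half turn about z gives the same grasp; the last joint's range is limited). The gripper opens to 85 mm and grips with 20 to 120 N. Pads are 22 mm wide; open, the fingers measure 114 mm over their backs; the gripper's body (76 mm by 85 mm) begins 54 mm behind the grasp point. The pads swing forward as they close: fully open they stand 13 mm farther back than shut.
Start: joints at [-0.223, 0.313, 1.498, -0, 1.331, -0.223], TCP at [525.006, -0.013, 231.294] pointing down, gripper open.
Joint ranges: [-2.94, 2.94], [-0.97, 2.17], [0.19, 2.56], [-1.23, 4.37], [0.02, 3.11], [-2.88, 2.88]. Speed limits (rad/s): [2.39, 2.39, 3.01, 3.14, 3.14, 3.14].

### API

Orientations are given as a unit quaternion [w, x, y, z].
In Python, from rig import ctrl gives the robot as it stands.
- The arm moves only by the shell command python3 -m inch 'ROWS' [OPENING] [FORCE]. ROWS is text: rows parted by semicolons, each of 6 numbers parted by spaces: the shift along the tool's x, y, z in mm, then the turn, a rotation vector about the tool's x, y, z in units of 6 degrees (1.0 is 6 degrees). A call has exactly 10 rows; each row shifts and turns the commanded pose from where the row before left it, along the tool's axes as they then stand; what a row does not reach is not made up. A row lasts 1/12 s, in which the tool goes at most 41.7 mm and 7.16 degrees, less where a joint would pass 70% of its speed; a pose out of reach is approached as far as the arm can. A call with a gripper value outside its range is refused whole. OPENING is the opening, from 0 (shut) to 1 (fully open), set as the call begins (- or left out, the last holds). The fingers move at their own pace and stop on an object; FORCE is the grip in N (left out, the last holds). Time passes only in rows, so rows that do not move let the fingers close, or fill a call up. It gives the time, the measured TCP pose, the force, the opening and the grip force at its end, in the units of the state.
- ctrl.sense(): the state, without advancing time (a new reading comes with each control period).
- ctrl.capture(name): name is "scene" or "side" or "wrist"; returns a dict with "image" (420x560x3 uint8, red, green, blue), "intrinsics" (3x3 intrinsics, pixels), "D" ([k1, k2, p1, p2, k3] as OpenCV has them; the pictures are not rectified), "rvec" (rotation vector, rad) and "tvec" (3), from world to camera coordinates, as OpenCV has them. Camera axes: x right, y down, z forward; pixel columns grow to the right and rows downward; lengths in mm; the calibration is good to about 2 mm. A picture is of the moment at which its call begins. There is no depth.
- ctrl.finish_job(): hands the job in; it is judged then, once.
The state is a dict: "time_s": time; "joints": joint angles; "dq": joint speeds; "tau": joint torques, N m; "eef_pos": TCP position; "ee_rot": TCP orientation; "force": force on the tool from outside, world axes, zero at the start; "wrist_torque": the same for the moment, N m; "grip_width": opening from 0.0 (shut) to 1.0 (fully open); "grip_force": force on a finger pad.
Only numpy, scipy, OpenCV 4.12 (cv2) and the standard library are available. Lean on these libraries where they do the work, as an engineer would, in place of code of your own. Each camera call takes 0.05 s, during which the arm holds its last target. There are 200 camera calls.

## Working session

There is one attempt and no reset: what is moved stays moved. The work goes in short steps, Python scripts to look and compute and a shell command to move; the robot and the scene stay as the last step left them, time stands still between calls to the robot, and variables do not carry over. Pictures are saved under pics/ and viewed, at most 10 in all, crops included, and the job is handed in when it is done.

```bash
ls; mkdir -p pics; python3 - <<'E'
from rig import ctrl
import cv2,numpy as np
s=ctrl.sense()
for k in s: print(k,np.round(s[k],3))
ims=[]
for n in("scene","side","wrist"):
    c=ctrl.capture(n);np.savez(f"{n}.npz",**c)
    print(n,c["intrinsics"].tolist(),c["D"],c["rvec"],c["tvec"])
    cv2.imwrite(f"pics/{n}.png",c["image"][:,:,::-1])
E
```

```text
pics
time_s 0.0
joints [-0.223  0.313  1.498 -0.     1.331 -0.223]
dq [0.    0.001 0.001 0.001 0.001 0.   ]
tau [-1.0000e-03 -4.1226e+01 -2.5974e+01 -0.0000e+00  4.0000e-03 -0.0000e+00]
eef_pos [5.24748e+02 3.20000e-02 2.30731e+02]
ee_rot [-0.001  0.707  0.707 -0.   ]
force [-0.228 -0.708 -0.644]
wrist_torque [ 0.018 -0.027 -0.009]
grip_force 0.0
grip_width 0.999
scene [[526.6190673207826, 0.0, 284.54724357929155], [0.0, 526.6190673207826, 203.0631554155777], [0.0, 0.0, 1.0]] [-0.06162933  0.          0.          0.          0.        ] [ 2.01930346 -1.00085668  0.49473127] [-295.22402494  326.49051554  557.54431879]
side [[392.72359555568124, 0.0, 280.3859284038209], [0.0, 392.72359555568124, 212.81559053268387], [0.0, 0.0, 1.0]] [-0.10550959  0.          0.          0.          0.        ] [ 0.41325907 -2.61056179  1.39021406] [534.14264179 110.78192522 763.52315107]
wrist [[367.1838076025263, 0.0, 284.89599742779194], [0.0, 367.1838076025263, 210.5675713050789], [0.0, 0.0, 1.0]] [-0.06241503  0.          0.          0.          0.        ] [-2.84528254e+00 -2.16091864e-04  8.31539041e-04] [-524.21783356  -38.82230583  379.21815701]
```

View pics/wrist.png

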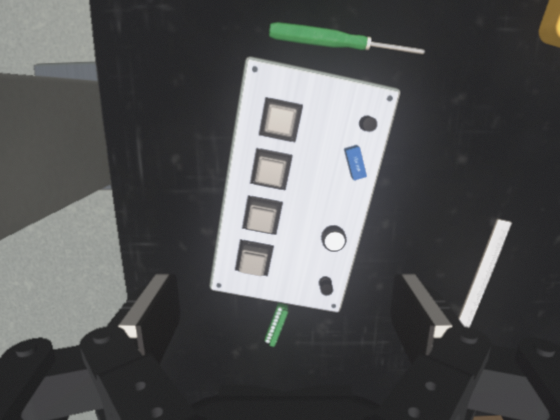

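View pics/scene.png

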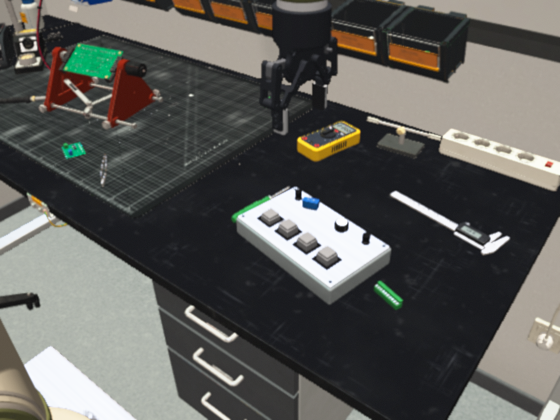

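The wrist view shows the plate with corners near (247,58), (400,92), (340,310) and (211,288). The keys are near (282,120), (271,170), (263,216) and (254,260), the relay at (355,162) and the knob at (334,238). The scene view confirms the layout: the key row is on the robot's side and the bystanders are to the rear and sides.

```bash
cat > h.py <<'E'
import numpy as np,cv2
def ray(c,px,z):
    R,_=cv2.Rodrigues(c["rvec"]);C=-R.T@c["tvec"].ravel()
    u=cv2.undistortPoints(np.array(px,float).reshape(-1,1,2),c["intrinsics"],c["D"]).reshape(-1,2)
    d=np.c_[u,np.ones(len(u))]@R
    return C+d*((z-C[2])/d[:,2])[:,None]
def plate(c,lo=150,z=40):
    g=c["image"].min(2);m=(g>lo).astype(np.uint8)
    m=cv2.morphologyEx(m,cv2.MORPH_CLOSE,np.ones((5,5)))
    k=max(cv2.findContours(m,0,2)[0],key=lambda q:cv2.contourArea(q) if 200<cv2.moments(q)["m10"]/max(cv2.moments(q)["m00"],1)<420 else 0)
    p=ray(c,k.reshape(-1,2),z)[:,:2].astype(np.float32)
    return cv2.minAreaRect(p),k
def box_frame(rect):
    (cx,cy),(w,h),a=rect
    a=np.deg2rad(a); 
    if w>h:a+=np.pi/2   # direction of short side
    ex=np.array([np.cos(a),np.sin(a)]); 
    if abs(ex[0])<abs(ex[1]): print("odd")
    if ex[0]<0: ex=-ex
    return np.array([cx,cy]),ex,np.array([-ex[1],ex[0]])
E
python3 - <<'E'
from h import *
for n in("wrist","scene"):
    c=dict(np.load(n+".npz"))
    r,k=plate(c);print(n,r)
    o,ex,ey=box_frame(r);print("yaw",np.degrees(np.arctan2(ex[1],ex[0])))
    print(np.round([o-30*ex+y*ey for y in(67.5,22.5,-22.5,-67.5)],1).tolist())
c=dict(np.load("wrist.npz"));print(ray(c,[(282,120),(271,170),(263,216),(254,260)],57).round(1).tolist())
c=dict(np.load("scene.npz"));print(ray(c,[(270,215),(289,226),(308,240),(328,255)],58).round(1).tolist())
E
```

```text
wrist ((536.0524291992188, -14.912445068359375), (225.62841796875, 136.04310607910156), 78.62667846679688)
yaw -11.373321533203137
[[520.0, 57.2], [511.1, 13.1], [502.2, -31.1], [493.3, -75.2]]
scene ((532.833740234375, -13.763320922851562), (237.84603881835938, 140.7174835205078), 78.69461822509766)
yaw -11.305381774902349
[[516.6, 58.3], [507.8, 14.2], [499.0, -29.9], [490.2, -74.1]]
[[521.8, 56.6, 57.0], [512.1, 14.0, 57.0], [504.4, -28.2, 57.0], [495.1, -71.8, 57.0]]
[[510.0, 48.9, 58.0], [505.9, 6.4, 58.0], [496.1, -38.1, 58.0], [485.9, -82.3, 58.0]]
```

Both views agree to about 3 mm: the yaw is −11.3° and the keys are near (519,57.5), (510,13.5), (501.5,−30.5) and (492.5,−74.5). Next I'll shut the gripper and go above the left key.

```bash
python3 -m inch '7.2 -0.75 14 0 0 0;7.2 -0.75 14 0 0 0;7.2 -0.75 14 0 0 0;7.2 -0.75 14 0 0 0;7.2 -0.75 14 0 0 0;7.2 -0.75 14 0 0 0;7.2 -0.75 14 0 0 0;7.2 -0.75 14 0 0 0;0 0 0 0 0 0.94;0 0 0 0 0 0.94' 0 20
python3 - <<'E'
from rig import ctrl
from h import *
c=ctrl.capture("wrist");np.savez("w2.npz",**c);cv2.imwrite("pics/w2.png",c["image"][:,:,::-1])
s=ctrl.sense();print(s["eef_pos"],s["force"],s["grip_width"])
R=cv2.Rodrigues(c["rvec"])[0]
e=s["eef_pos"]
print("tcp px",cv2.projectPoints(np.array([e]),c["rvec"],c["tvec"],c["intrinsics"],c["D"])[0].ravel())
P=np.array([[519,57.5,58],[510,13.5,58],[501.5,-30.5,58],[492.5,-74.5,58.]])
print(cv2.projectPoints(P,c["rvec"],c["tvec"],c["intrinsics"],c["D"])[0].reshape(-1,2).round())
E
```

```text
time_s: 0.98
eef_pos: [518.4, 58.0, 118.2]
ee_rot: [-0.001, 0.774, 0.633, -0.001]
force: [-0.0, 0.6, 0.7]
grip_width: -0.002
grip_force: 0.0
[518.69188455  57.80643477 118.70778627] [ 0.18392285  0.71218265 -0.38690422] -0.002328562133149118
tcp px [286.25073269 277.63250761]
[[287. 230.]
 [286. 297.]
 [287. 356.]
 [287. 408.]]
```

View pics/w2.png

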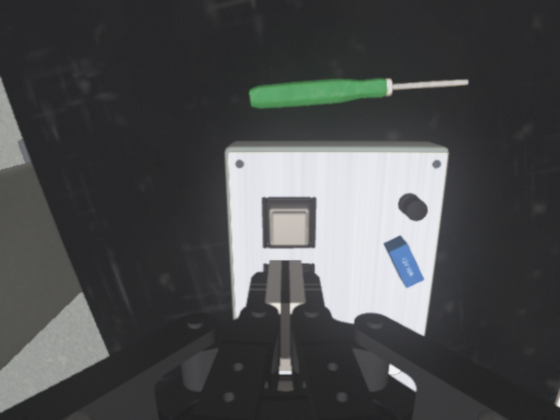

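The yaw is aligned: the plate edge is level in the image. The left key's top is centred near (289,226) against a predicted (287,230), so I'll shift about +2 mm along the row and +1 mm away, then go down to just above it.

```bash
python3 -m inch '0.5 0.25 10 0 0 0;0.5 0.25 10 0 0 0;0.5 0.25 10 0 0 0;0.5 0.25 10 0 0 0;0 0 6 0 0 0;0 0 4 0 0 0;0 0 3 0 0 0;0 0 2.5 0 0 0;0 0 0 0 0 0;0 0 0 0 0 0'
python3 -m inch '0 0 1 0 0 0;0 0 1 0 0 0;0 0 0.5 0 0 0;0 0 0.5 0 0 0;0 0 0 0 0 0;0 0 0 0 0 0;0 0 0 0 0 0;0 0 0 0 0 0;0 0 0 0 0 0;0 0 0 0 0 0'
```

```text
time_s: 1.87
eef_pos: [520.5, 59.3, 64.0]
ee_rot: [0.0, 0.773, 0.634, 0.0]
force: [0.5, 0.5, -0.2]
grip_width: 0.001
grip_force: 0.0
time_s: 2.7
eef_pos: [520.4, 59.4, 60.8]
ee_rot: [0.0, 0.773, 0.634, 0.0]
force: [0.0, 0.8, 0.3]
grip_width: 0.001
grip_force: 0.0
```

```bash
python3 -m inch '0 0 0.5 0 0 0;0 0 0.5 0 0 0;0 0 0.5 0 0 0;0 0 0.5 0 0 0;0 0 0 0 0 0;0 0 0 0 0 0;0 0 0 0 0 0;0 0 0 0 0 0;0 0 0 0 0 0;0 0 0 0 0 0'|sed -n '2p;4p'
```

```text
eef_pos: [520.4, 59.3, 58.8]
force: [0.6, 0.2, -0.2]
```

```bash
python3 -m inch '0 0 0.5 0 0 0;0 0 0.5 0 0 0;0 0 0 0 0 0;0 0 0 0 0 0;0 0 0 0 0 0;0 0 0 0 0 0;0 0 0 0 0 0;0 0 0 0 0 0;0 0 0 0 0 0;0 0 0 0 0 0'|sed -n '2p;4p'
```

```text
eef_pos: [520.4, 59.4, 57.8]
force: [-0.6, -0.3, -0.1]
```

```bash
python3 -m inch '0 0 0.5 0 0 0;0 0 0.5 0 0 0;0 0 0 0 0 0;0 0 0 0 0 0;0 0 0 0 0 0;0 0 0 0 0 0;0 0 0 0 0 0;0 0 0 0 0 0;0 0 0 0 0 0;0 0 0 0 0 0'|sed -n '2p;4p'
```

```text
eef_pos: [520.4, 59.3, 56.8]
force: [0.3, -0.1, -0.1]
```

```bash
python3 -m inch '0 0 0.5 0 0 0;0 0 0.5 0 0 0;0 0 0 0 0 0;0 0 0 0 0 0;0 0 0 0 0 0;0 0 0 0 0 0;0 0 0 0 0 0;0 0 0 0 0 0;0 0 0 0 0 0;0 0 0 0 0 0'|sed -n '2p;4p'
```

```text
eef_pos: [520.4, 59.3, 55.8]
force: [-0.5, 0.7, 0.4]
```

```bash
python3 -m inch '0 0 0.5 0 0 0;0 0 0.5 0 0 0;0 0 0 0 0 0;0 0 0 0 0 0;0 0 0 0 0 0;0 0 0 0 0 0;0 0 0 0 0 0;0 0 0 0 0 0;0 0 0 0 0 0;0 0 0 0 0 0'|sed -n '2p;4p'
```

```text
eef_pos: [520.4, 59.4, 54.8]
force: [-0.6, -0.0, -0.3]
```

```bash
python3 -m inch '0 0 0.3 0 0 0;0 0 0.3 0 0 0;0 0 0 0 0 0;0 0 0 0 0 0;0 0 0 0 0 0;0 0 0 0 0 0;0 0 0 0 0 0;0 0 0 0 0 0;0 0 0 0 0 0;0 0 0 0 0 0'|sed -n '1,2p;4p'
```

```text
time_s: 7.7
eef_pos: [520.4, 59.3, 54.2]
force: [-0.1, 0.1, 0.2]
```

```bash
python3 -m inch '0 0 0.2 0 0 0;0 0 0.2 0 0 0;0 0 0 0 0 0;0 0 0 0 0 0;0 0 0 0 0 0;0 0 0 0 0 0;0 0 0 0 0 0;0 0 0 0 0 0;0 0 0 0 0 0;0 0 0 0 0 0'|sed -n '1,2p;4p'
```

```text
time_s: 8.53
eef_pos: [520.4, 59.3, 53.9]
force: [-0.5, -0.0, 3.4]
```

Solid contact at z≈54 with 3.4 N matches the latched height, so the left key looks latched. I'll still tap the others in order; they should meet the finger at z≈58.

```bash
python3 -m inch '0 0 -5.5 0 0 0;0 0 -5.5 0 0 0;-11.25 0 0 0 0 0;-11.25 0 0 0 0 0;-11.25 0 0 0 0 0;-11.25 0 0 0 0 0;0 0 3 0 0 0;0 0 2 0 0 0;0 0 0 0 0 0;0 0 0 0 0 0'|sed -n '1,4p'
```

```text
time_s: 9.37
eef_pos: [511.5, 15.5, 59.5]
ee_rot: [-0.0, 0.773, 0.634, -0.0]
force: [0.2, 0.5, -1.1]
```

```bash
python3 -m inch '0 0 0.5 0 0 0;0 0 0.5 0 0 0;0 0 0.4 0 0 0;0 0 0.3 0 0 0;0 0 0 0 0 0;0 0 0 0 0 0;0 0 0 0 0 0;0 0 0 0 0 0;0 0 0 0 0 0;0 0 0 0 0 0'|sed -n '1,4p'
```

```text
time_s: 10.2
eef_pos: [511.6, 15.2, 58.1]
ee_rot: [0.0, 0.773, 0.634, 0.0]
force: [-0.2, -0.2, -0.4]
```

```bash
python3 -m inch '0 0 0.3 0 0 0;0 0 0.3 0 0 0;0 0 0.3 0 0 0;0 0 0 0 0 0;0 0 0 0 0 0;0 0 0 0 0 0;0 0 0 0 0 0;0 0 0 0 0 0;0 0 0 0 0 0;0 0 0 0 0 0'|sed -n '1,4p'
```

```text
time_s: 11.03
eef_pos: [511.6, 15.2, 57.2]
ee_rot: [0.0, 0.773, 0.634, 0.0]
force: [-0.2, 0.4, 3.2]
```

Key 2 gives 3.2 N at z≈57.2, 1 mm down and springy, so it is up. On to key 3.

```bash
python3 -m inch '0 0 -4 0 0 0;0 0 -4 0 0 0;-11.25 0 0 0 0 0;-11.25 0 0 0 0 0;-11.25 0 0 0 0 0;-11.25 0 0 0 0 0;0 0 3 0 0 0;0 0 2 0 0 0;0 0 0.8 0 0 0;0 0 0 0 0 0'|sed -n '1,4p'
```

```text
time_s: 11.87
eef_pos: [502.6, -28.6, 59.0]
ee_rot: [-0.0, 0.773, 0.634, -0.0]
force: [0.8, -0.0, 0.3]
```

```bash
python3 -m inch '0 0 0.5 0 0 0;0 0 0.5 0 0 0;0 0 0.4 0 0 0;0 0 0.4 0 0 0;0 0 0.4 0 0 0;0 0 0 0 0 0;0 0 0 0 0 0;0 0 0 0 0 0;0 0 0 0 0 0;0 0 0 0 0 0'|sed -n '1,4p'
```

```text
time_s: 12.7
eef_pos: [502.8, -28.8, 57.3]
ee_rot: [0.0, 0.773, 0.634, 0.0]
force: [0.4, 2.5, 3.2]
```

Key 3 reads the same, so it is up. Now key 4.

```bash
python3 -m inch '0 0 -4 0 0 0;0 0 -4 0 0 0;-11.25 0 0 0 0 0;-11.25 0 0 0 0 0;-11.25 0 0 0 0 0;-11.25 0 0 0 0 0;0 0 3 0 0 0;0 0 2 0 0 0;0 0 0.8 0 0 0;0 0 0 0 0 0'|sed -n '1,4p'
```

```text
time_s: 13.53
eef_pos: [493.8, -72.7, 59.0]
ee_rot: [-0.0, 0.773, 0.634, -0.0]
force: [0.3, 0.5, 0.3]
```

```bash
python3 -m inch '0 0 0.5 0 0 0;0 0 0.5 0 0 0;0 0 0.4 0 0 0;0 0 0.4 0 0 0;0 0 0.4 0 0 0;0 0 0 0 0 0;0 0 0 0 0 0;0 0 0 0 0 0;0 0 0 0 0 0;0 0 0 0 0 0'|sed -n '1,4p'
```

```text
time_s: 14.37
eef_pos: [494.0, -73.0, 57.3]
ee_rot: [0.0, 0.773, 0.634, 0.0]
force: [0.4, 3.4, 3.0]
```

Key 4 is up too, so only the left key is latched. I'll go back over it.

```bash
python3 -m inch '0 0 -5 0 0 0;0 0 -5 0 0 0;20 0 0 0 0 0;25 0 0 0 0 0;25 0 0 0 0 0;25 0 0 0 0 0;25 0 0 0 0 0;15 0 0 0 0 0;0 0 0 0 0 0;0 0 0 0 0 0'|sed -n '1,4p'
```

```text
time_s: 15.2
eef_pos: [520.4, 59.4, 67.4]
ee_rot: [0.0, 0.773, 0.635, -0.0]
force: [0.5, -0.2, -0.2]
```

Over key 1 again. I'll lower to z≈51 (13.4 down to z 54, then 3 more) and read the force.

```bash
python3 -m inch '0 0 5 0 0 0;0 0 5 0 0 0;0 0 2 0 0 0;0 0 1 0 0 0;0 0 1 0 0 0;0 0 1 0 0 0;0 0 1 0 0 0;0 0 0 0 0 0;0 0 0 0 0 0;0 0 0 0 0 0'|sed -n '1,4p'
```

```text
time_s: 16.03
eef_pos: [520.0, 58.6, 51.8]
ee_rot: [0.0, 0.773, 0.634, -0.001]
force: [-5.1, -3.7, 8.5]
```

```bash
python3 -m inch '0 0 0.6 0 0 0;0 0 0.6 0 0 0;0 0 0.6 0 0 0;0 0 0 0 0 0;0 0 0 0 0 0;0 0 0 0 0 0;0 0 0 0 0 0;0 0 0 0 0 0;0 0 0 0 0 0;0 0 0 0 0 0'|sed -n '1,4p'
```

```text
time_s: 16.87
eef_pos: [520.1, 58.6, 50.2]
ee_rot: [0.0, 0.773, 0.634, -0.001]
force: [-7.0, -2.9, 10.7]
```

```bash
python3 -m inch '0 0 0.5 0 0 0;0 0 0.4 0 0 0;0 0 0 0 0 0;0 0 0 0 0 0;0 0 0 0 0 0;0 0 0 0 0 0;0 0 0 0 0 0;0 0 0 0 0 0;0 0 0 0 0 0;0 0 0 0 0 0'|sed -n '1,4p'
```

```text
time_s: 17.7
eef_pos: [520.1, 58.6, 49.9]
ee_rot: [0.0, 0.773, 0.634, -0.001]
force: [-9.3, -2.8, 18.5]
```

It is at the stop with 18.5 N. I'll hold a little longer, let go straight up, and back off for a check.

```bash
python3 -m inch '0 0 0 0 0 0;0 0 0 0 0 0;0 0 0 0 0 0;0 0 0 0 0 0;0 0 -3 0 0 0;0 0 -4 0 0 0;0 0 -8 0 0 0;0 0 -10 0 0 0;0 0 -10 0 0 0;0 0 -10 0 0 0'|sed -n '1,4p'
python3 -m inch '-5 -5 -12 0 0 0;-5 -5 -15 0 0 0;-5 -5 -15 0 0 0;-5 -5 -15 0 0 0;-5 -5 -15 0 0 0;-5 -5 -15 0 0 0;-5 -5 -15 0 0 0;0 0 -15 0 0 0;0 0 0 0 0 0;0 0 0 0 0 0'|sed -n '1,4p'
python3 - <<'E'
from rig import ctrl
import cv2,numpy as np
c=ctrl.capture("scene");cv2.imwrite("pics/s3.png",cv2.resize(c["image"][170:310,210:410,::-1],None,fx=4,fy=4,interpolation=cv2.INTER_CUBIC))
o=np.load("scene.npz")["image"];cv2.imwrite("pics/s0.png",cv2.resize(o[170:310,210:410,::-1],None,fx=4,fy=4,interpolation=cv2.INTER_CUBIC))
E
```

```text
time_s: 18.53
eef_pos: [520.5, 59.3, 94.6]
ee_rot: [0.0, 0.773, 0.634, 0.0]
force: [0.0, 0.3, 0.4]
time_s: 19.37
eef_pos: [479.4, 31.9, 211.1]
ee_rot: [0.001, 0.773, 0.634, 0.001]
force: [-0.5, 0.8, -0.2]
```

View pics/s3.png

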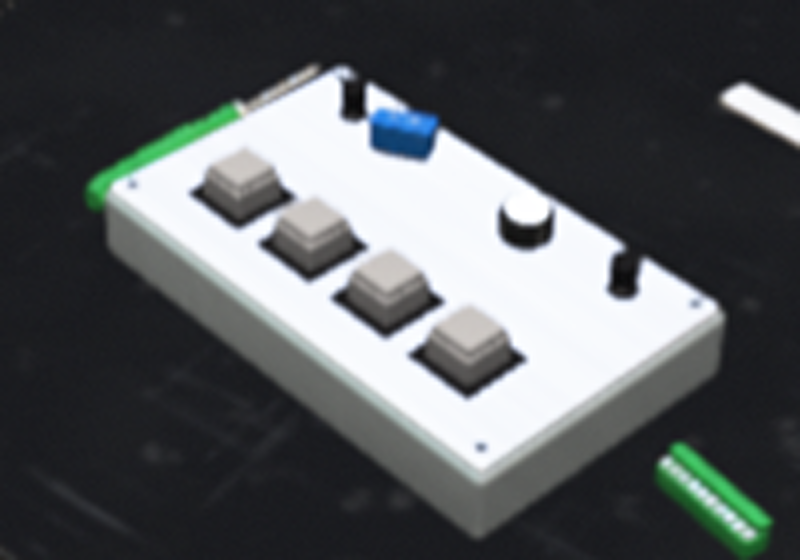

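View pics/s0.png

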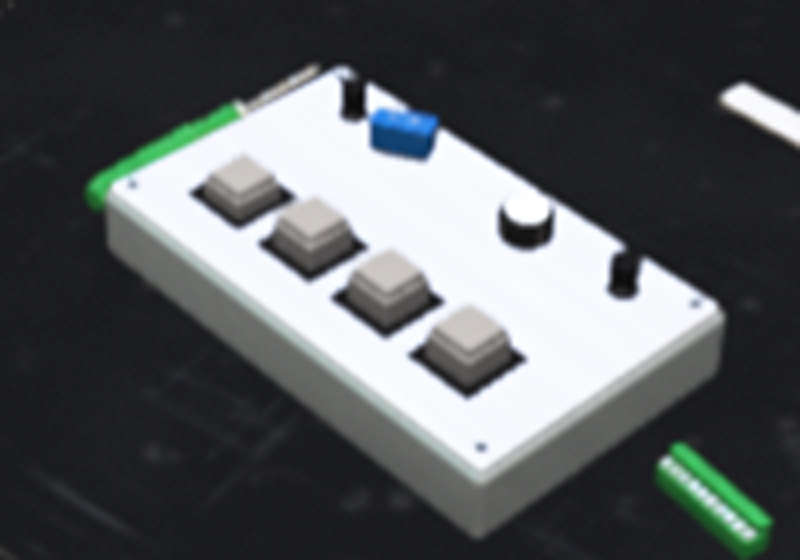

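The left key's top has risen from about row 155 to row 149 in the crops and now matches the other three. The bystanders have not moved.

```bash
python3 -c "
from rig import ctrl
print(ctrl.finish_job())"
```

```text
the job is handed in; nothing more can be done
None
```

I tapped all four keys from left to right and found the leftmost one latched. I pressed it fully down and let go; the camera shows it sprung up, with all four keys up and the loose things unmoved, and the job was handed in at about 19 s.

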